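# Centre-punch a die blank through its drill jig

## Robot

A 6-joint arm with a two-finger parallel gripper is mounted at the origin on the work surface. World frame = base frame: x ahead of the robot, y to its left, z up, the work surface at z = 0. Lengths are in mm, angles in rad, forces in N, time in s.
With the tool pointing down it reaches from about 250 to 800 mm from the base axis. Payload 3.9 kg.
Tool frame: the origin (TCP) lies between the finger pads; the fingertips stand 19 mm ahead of it and the grasp point (between the pads) is the TCP; z points along the fingers, y is the line along which they close (so a half turn about z gives the same grasp; the last joint's range is limited). The gripper opens to 85 mm and grips with 20 to 120 N. Pads are 22 mm wide; open, the fingers measure 114 mm over their backs; the gripper's body (76 mm by 85 mm) begins 54 mm behind the grasp point. The pads swing forward as they close: fully open they stand 13 mm farther back than shut.
Start: joints at [1.12, 0.26, -0.138, 1.173, 0, 1.571], TCP at [228.729, 472.544, 250.304] pointing down, gripper open.
Joint ranges: [-2.78, 2.78], [-0.83, 1.72], [-1.28, 1.37], [-1.9, 2.12], [-1.57, 1.48], [-3.14, 3.14]. Speed limits (rad/s): [2.57, 2.57, 3.14, 3.14, 3.14, 3.14].

## Interface

Orientations are given as a unit quaternion [w, x, y, z].
In Python, from workcell import bot, release, gripper_close, solver, imaging, order gives the robot as it stands. The module is installed in compiled form; this text tells all that it offers. Calls block until the motion is done:
- bot.move_ptp(position, orientation): joint-space move of the TCP to a pose.
- bot.move_linear(position, vel=150, rot=None, until_force=None): straight line of the TCP; rot=None keeps the orientation; vel is the mean speed in mm/s. With until_force (N) it stops when the force on the tool has changed by that much, and returns True; else False.
- bot.move_j(angles): joint-space move.
- release() and gripper_close(strength=None): open the fingers fully, or close them until they stop; strength is the grip in N (None keeps the last).
- bot.wait(seconds).
- solver.solve_ik(position, orientation): joint angles nearest the present ones, or None.
- imaging.camera(name): name is "side" or "top"; returns the picture (384x512x3 uint8, blue, green, red); there is no depth.
- imaging.calibration(name): a dict with "fx", "fy", "cx", "cy" (pixels), "origin" and "attitude" of the camera in the world. Camera axes: x right, y down, z forward; pixel columns grow to the right and rows downward; lengths in mm; the calibration is good to about 2 mm. A picture is of the moment at which its call begins. calibration takes no time and is no camera call.
A pose or a line that the arm cannot do raises bot.MotionError and nothing moves.
- order.hand_in(): hands the job in; it is judged then, once.
Readings, each from a call of its own:
- bot.read_clock(): time.
- bot.read_q(): joint angles.
- bot.read_joint_velocities(): joint speeds.
- bot.read_joint_efforts(): joint torques, N m.
- bot.read_ee_pos(): TCP position.
- bot.read_eef_rot(): TCP orientation.
- bot.read_contact_force(): force on the tool from outside, world axes, zero at the start.
- bot.read_ft_torque(): the same for the moment, N m.
- bot.read_finger_gap(): finger opening in mm.
- bot.read_gripper_force(): force on a finger pad.
Only numpy, scipy, OpenCV 4.12 (cv2) and the standard library are available. Lean on these libraries where they do the work, as an engineer would, in place of code of your own. Each camera call takes 0.05 s, during which the arm holds its last target. There are 200 camera calls.

## Task

Take the spring-loaded centre punch out of its wooden holder, put its point down through the guide hole of the steel drill jig onto the aluminium blank clamped inside, and press it straight down, upright, until its hidden spring snaps to mark the drill spot. Feel for the snap and stop there: never push the punch with more than 20 N, and do not let it off anywhere else. Then stand it back in its holder, fully seated and upright, leaving the pot, the jar and the loop tool alone.

Things in the scene. Friction and masses are not known exactly. Their poses are not given: they have to be found in the camera images.
- punch: Centre punch, 135 mm long, about 0.17 kg, upright in the holder at the start: round ribbed steel body 18 mm in diameter; an 8 mm tip shank stands 50 mm out of its flat lower end (nose). Origin at the point of the extended tip, +z up the axis: nose at z = 50 mm, ribbed grip 58 to 119 mm, cap top at 135 mm. Grip it near z = 100 mm, from above, at any yaw.
- punch_point (a point): Point of the punch's tip (a cone, 2 mm across the end); axes as the punch. It springs into the  about 2 N at first touch, climbing to about 13 N when 7 mm in, then the spring gives way (the snap: past 10 mm in) and the force collapses to about 4 N at 12 mm, the hard stop, where it shoots up again. On release the tip springs out again; no cocking.
- punch_nose (a point): Centre of the punch body's flat lower face (18 mm in diameter), 50 mm above the extended point; same axes as the punch.
- jig: Steel drill jig fixed to the table: base 116 x 92 x 10 mm, two cheeks, a bridge plate 56 x 90 x 12 mm on them, its top 54 mm above the table, with thumbscrew heads (16 mm wide, 10 mm high) 36 mm from the hole along +-y. The aluminium blank under the bridge lies 14 to 34 mm below the bridge's top, different each time and not told. Origin: centre of the underside, z up.
- guide_hole (a point): Centre of the mouth of the jig's guide hole, on top of the bridge (54 mm above the table): a round, vertical through hole 10 mm in diameter with a 1 mm chamfer, 12 mm long, open to the blank below. Same axes as the jig.
- holder: Wooden holder block, 66 x 66 x 74 mm, fixed to the table. A vertical stepped hole in the middle: 21 mm in diameter for the top 20 mm (2 mm chamfer), below that 12 mm in diameter right through. Origin at the centre of the underside, z up.
- holder_seat (a point): Centre of the step in the holder's hole, 54 mm above the table and 20 mm below the block's top: the punch's nose rests here when seated, with the point 4 mm above the table.
- pot: Bystander: a small terracotta bowl, 76 mm across, 62 mm high. Origin at the centre of its underside.
- jar: Bystander: a white ceramic jar, 60 mm in diameter, 85 mm high. Origin at the centre of its underside.
- loop_tool: Bystander: a wooden trimming tool lying on the table, 165 mm long, 14 mm thick. Origin on the table under about the middle, x along its length.
Things that resemble listed ones, but are neither listed nor needed, are in the scene too. Several things have the shape of the punch; the one meant has the colours described above. Leave any green look-alike of the holder alone.

How it is judged (in metres and radians):
On the way, in this order (a step that is already met when the one before it is completed fails the run):
1. the punch's point is inside the guide hole, more than 8 mm below the top of the bridge (horizontal distance between punch_point and guide_hole below 0.004 m and z of punch_point in the frame of guide_hole below -0.008 m), for 0.1 s.
2. the punch snaps on the blank: tip pushed in more than 10 mm with its point at least 12 mm down the guide hole, punch within 0.12 rad of upright (z of punch_point in the frame of punch_nose above -0.04 m and horizontal distance between punch_point and guide_hole below 0.004 m and z of punch_point in the frame of guide_hole below -0.012 m and angle between punch's own z axis and vertical below 0.12 rad), for 0.04 s.
At the end, for the whole second after the job is handed in: The blank has been punched through the guide hole, and the punch stands in its holder again: nose within 5 mm of the seat, within 0.12 rad of upright, tip out (pushed in less than 3 mm), at rest (distance between punch_nose and holder_seat below 0.005 m and angle between punch's own z axis and vertical below 0.12 rad and linear speed of punch below 0.02 m/s and z of punch_point in the frame of punch_nose below -0.047 m); the robot touches nothing.
It fails at once if the punch is rammed against the jig or the blank: more than 20 N between them (contact force between punch and jig above 20 N).
It fails at once if the punch is let off (tip pushed in more than 10 mm) with its point anywhere but down the guide hole (z of punch_point in the frame of punch_nose above -0.04 m and (horizontal distance between punch_point and guide_hole above 0.005 m or z of punch_point in the frame of guide_hole above -0.011 m)).
It fails at once if the pot, the jar or the loop tool is shifted more than 20 mm or tipped over (distance of any of pot, jar, loop_tool from where it was at the start of the episode above 0.02 m or angle between any of pot, jar's own z axis and vertical above 0.5 rad).
It also fails if it takes over 61 s, if anything falls off the work surface, if the arm or the gripper's body presses on something with over 40 N, if the wrist force passes 120 N, or if a joint passes its speed limit or range.

## Working session

There is one attempt and no reset: what is moved stays moved. The work goes in short steps, each a Python script; the robot and the scene stay as the last script left them, time stands still between calls to the robot, and variables do not carry over. Pictures are saved under pics/ and viewed, at most 10 in all, crops included, and the job is handed in when it is done.

```bash
mkdir -p pics
python3 - <<'E'
from workcell import bot,imaging
import cv2
for n in("top","side"):
    cv2.imwrite(f"pics/{n}0.png",cv2.resize(imaging.camera(n),(800,600),interpolation=cv2.INTER_CUBIC)); print(n,imaging.calibration(n))
print(bot.read_clock(),bot.read_eef_rot(),bot.read_contact_force())
E
```

```text
top {'fx': 416.52247938020975, 'fy': 416.52247938020975, 'cx': 249.2209984699671, 'cy': 199.04557665049612, 'origin': array([455.56520804,  42.46920379, 900.8676421 ]), 'attitude': array([-0.06619991,  0.71282574, -0.69676684,  0.0448666 ])}
side {'fx': 458.5795253816691, 'fy': 458.5795253816691, 'cx': 253.252193668839, 'cy': 177.83610237849558, 'origin': array([381.16797271, 748.0604316 , 656.80880461]), 'attitude': array([ 0.06109609, -0.10939564,  0.90008768, -0.41730328])}
0.1 [-1.90403885e-04  2.23497600e-01  9.74704085e-01 -8.56376084e-04] [ 0.03925734 -0.5807044  -1.15245182]
```

View pics/top0.png

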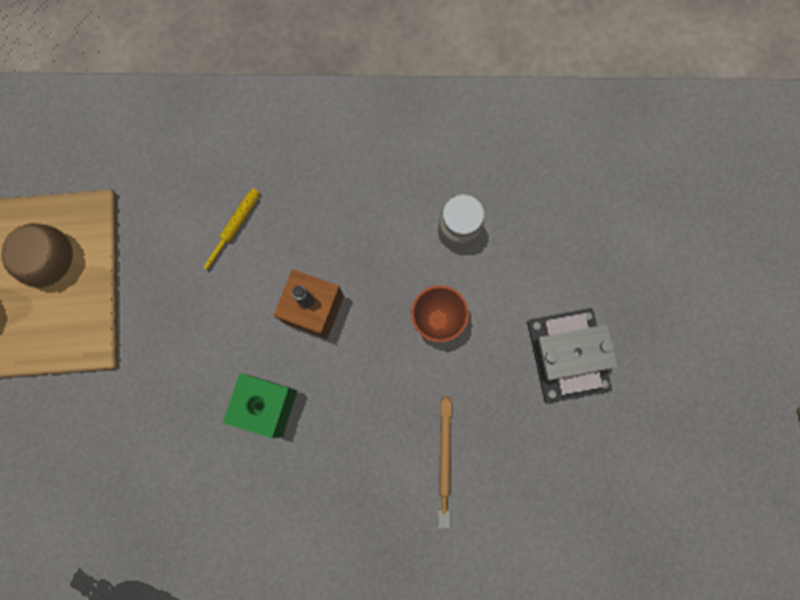

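View pics/side0.png

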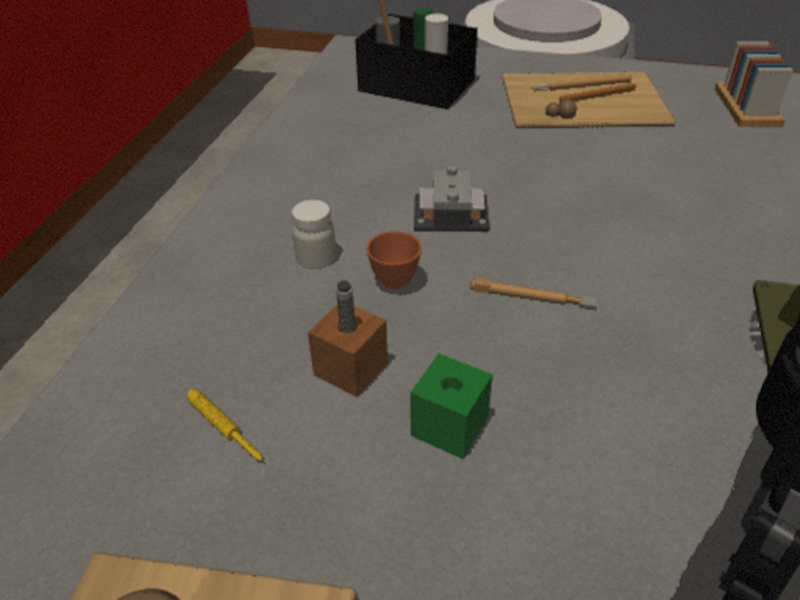

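The top view shows the steel punch in the wooden holder (cap at about 300,295), the green look-alike holder (258,405), a yellow look-alike punch lying on the table (232,230), and the jig hole (577,352). I choose the grey ribbed punch in the wooden block and check it in a close crop.

Run:
```python
import cv2,numpy as np
t=cv2.imread("pics/top0.png") 
from workcell import imaging
T=imaging.camera("top");S=imaging.camera("side")
cv2.imwrite("pics/rawT.png",T);cv2.imwrite("pics/rawS.png",S)
def c(im,x,y,w=50,h=37.5): 
    w=int(w);h=int(h);return cv2.resize(im[y:y+h,x:x+w],(400,300),interpolation=cv2.INTER_CUBIC)
# scale 8 px
top=np.hstack([c(T,170,167,50,37),c(T,340,205,50,37)]) 
bot_=np.hstack([c(S,195,175,64,48),c(S,260,100,64,48)])
cv2.imwrite("pics/crop1.png",np.vstack([top,bot_]))
```

```text
(no output)
```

View pics/crop1.png

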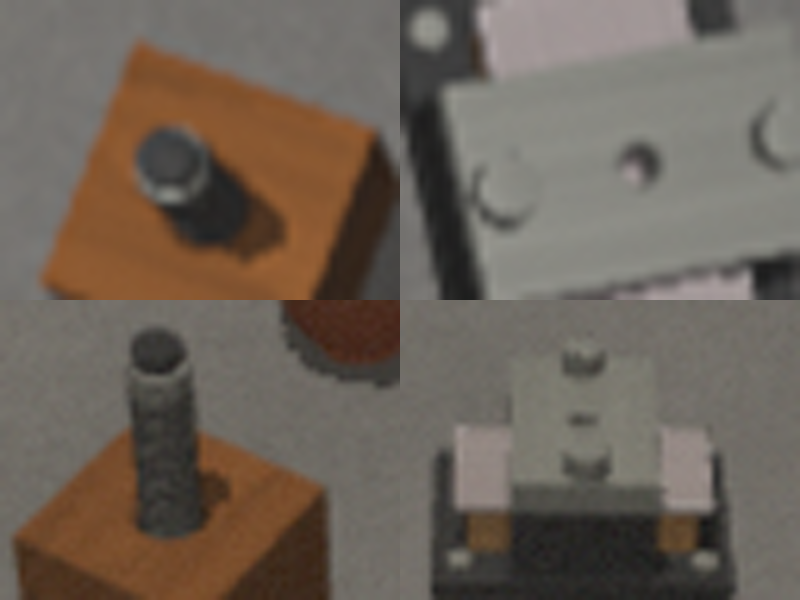

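The crop confirms it: a grey ribbed punch in the wooden block, cap at crop (168,158). The jig hole is at crop (638,165). Next I turn these into positions.

```bash
cat > h.py <<'E'
import numpy as np
from workcell import bot,release,gripper_close,solver,imaging,order
from scipy.spatial.transform import Rotation as R
def cam(n):
    c=imaging.calibration(n);return c,R.from_quat(c["attitude"],scalar_first=True),np.array(c["origin"])
def ray(n,u,v):
    c,r,o=cam(n);return o,r.apply([(u-c["cx"])/c["fx"],(v-c["cy"])/c["fy"],1])
def at(n,u,v,z):
    o,d=ray(n,u,v);return o+d*(z-o[2])/d[2]
def proj(n,p):
    c,r,o=cam(n);q=r.inv().apply(np.array(p)-o);return np.array([c["fx"]*q[0]/q[2]+c["cx"],c["fy"]*q[1]/q[2]+c["cy"]])
def tri(a,b):
    (o,d),(p,e)=a,b;s=np.linalg.lstsq(np.c_[d,-e],p-o,rcond=None)[0];x,y=o+s[0]*d,p+s[1]*e;return (x+y)/2,np.linalg.norm(x-y)
def down(yaw): # tool z down, tool y at angle yaw from world y
    return (R.from_euler('z',yaw)*R.from_euler('x',np.pi)).as_quat(scalar_first=True)
E
python3 - <<'E'
from h import *
np.set_printoptions(precision=1,suppress=True)
for nm,t,s,z in(("cap",(190.56,186.05),(219.7,182.6),139),("hole",(369.3,224.9),(288.9,118.8),54)):
    print(nm,at("top",*t,z),at("side",*s,z),tri(ray("top",*t),ray("side",*s)))
# jig yaw via thumbscrews (800px view)
a=at("top",551/1.5625,357/1.5625,64);b=at("top",606/1.5625,347/1.5625,64);print(a,b,(a+b)/2,np.linalg.norm(a-b))
for p in((295,271),(343,289),(325,336),(276,307)): print(at("top",p[0]/1.5625,p[1]/1.5625,74))
for nm,p in(("pot",(441,315)),("jar",(463,215)),("loop0",(446,398)),("loop1",(444,527))): print(nm,at("top",p[0]/1.5625,p[1]/1.5625,50))
for y in (0,.5,-.5,1.57,-1.57):
  print(y,solver.solve_ik([480,150,104],down(y)))
E
```

```text
cap [598.5 177.4 139. ] [596.5 180.6 139. ] (array([598.3, 177.7, 136.4]), np.float64(1.3347273700252416))
hole [ 541.6 -174.5   54. ] [ 540.6 -174.9   54. ] (array([ 541.1, -174.5,   54.3]), np.float64(1.0257048505102124))
[ 532.7 -138.7   64. ] [ 547.1 -208.8   64. ] [ 539.9 -173.8   64. ] 71.5074308205343
[636.7 193.7  74. ]
[614.1 130.1  74. ]
[552.3 151.   74. ]
[588.6 216.1  74. ]
pot [586.3   1.7  50. ]
jar [723.6 -26.3  50. ]
loop0 [477.8  -6.1  50. ]
loop1 [317.2  -5.5  50. ]
0 [ 0.3  0.3 -0.4  0.8  0.  -2.8]
0.5 [ 0.3  0.3 -0.4  0.8  0.   2.9]
-0.5 [ 0.3  0.3 -0.4  0.8  0.  -2.3]
1.57 [ 0.3  0.3 -0.4  0.8  0.   1.9]
-1.57 [ 0.3  0.3 -0.4  0.8  0.  -1.3]
```

Run:
```python
from h import *
import cv2
np.set_printoptions(precision=2,suppress=True)
q=down(1.57); P=[598.2,177.6]
bot.move_ptp(P+[230],q)
print(bot.move_linear(P+[104],vel=100,until_force=8), bot.read_ee_pos())
gripper_close(80); print(bot.read_finger_gap(),bot.read_gripper_force(),bot.read_ee_pos(),bot.read_contact_force())
bot.move_linear(P+[250],vel=120); print(bot.read_finger_gap(),bot.read_contact_force())
bot.move_linear([541.3,-174.3,250],vel=200)
bot.move_linear([541.3,-174.3,175],vel=120); bot.wait(.3)
print(bot.read_ee_pos(),bot.read_contact_force(),bot.read_ft_torque(),bot.read_clock())
T=imaging.camera("top");S=imaging.camera("side");cv2.imwrite("pics/rawT2.png",T);cv2.imwrite("pics/rawS2.png",S)
u,v=[int(i) for i in proj("side",[541,-174,90])]
a=cv2.resize(S[v-37:v+38,u-32:u+32],(512,600),interpolation=cv2.INTER_CUBIC)
u2,v2=[int(i) for i in proj("top",[541,-174,54])]
b=cv2.resize(T[v2-18:v2+57-38+18,u2-18:u2+18],(288,296),interpolation=cv2.INTER_CUBIC)
b=cv2.copyMakeBorder(b,0,304,0,0,cv2.BORDER_CONSTANT)
cv2.imwrite("pics/crop2.png",np.hstack([a,b])); print(u,v,u2,v2)
```

```text
False [598.83 177.79 104.81]
15.912480641776583 77.86889433860779 [598.47 177.67 104.3 ] [ 0.22 -0.01  1.9 ]
16.10773550089282 [ 1.2   0.04 -2.28]
[ 541.75 -174.43  175.71] [ 0.02  0.49 -1.64] [ 0.03 -0.02 -0.02] 8.35
289 106 369 225
```

View pics/crop2.png

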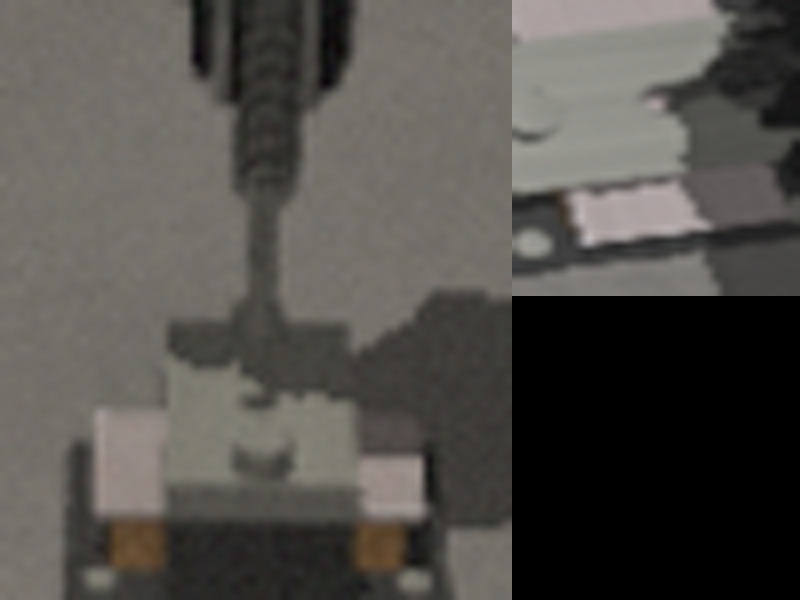

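The side crop shows the punch held upright, tip near (262,300), in line with the hole (262,397). The top view of the hole is hidden by the gripper. I'll go down slowly, with a force guard.

Run:
```python
from h import *
np.set_printoptions(precision=2,suppress=True)
for z in(76,125):
  p=proj("side",[541.75,-174.43,z])-[257,69]; print(z,(p+.5)*8-.5)
X=[541.1,-174.2]
bot.move_linear(X+[160],vel=60); bot.wait(.2); print(bot.read_ee_pos(),bot.read_contact_force())
print(bot.move_linear(X+[142.5],vel=15,until_force=3.5)); bot.wait(.2)
print(bot.read_ee_pos(),bot.read_contact_force(),bot.read_ft_torque(),bot.read_clock())
```

```text
76 [257.03 339.4 ]
125 [262.33 193.21]
[ 541.31 -174.27  160.2 ] [ 0.5  -0.11 -1.76]
False
[ 541.1  -174.24  142.5 ] [-1.   -1.46 -2.49] [-0.21 -0.02  0.  ] 10.5667
```

Run:
```python
from h import *
np.set_printoptions(precision=2,suppress=True)
X=np.array([541.1,-174.2]); z=142.5
for k in range(3):
    f=bot.read_contact_force(); X=X+np.clip(f[:2]*.4,-.5,.5) if np.hypot(*f[:2])>.8 else X
    bot.move_linear([*X,z],vel=20); bot.wait(.15)
    print(X,bot.read_ee_pos(),bot.read_contact_force())
hit=bot.move_linear([*X,116],vel=12,until_force=3); bot.wait(.1)
print(hit,bot.read_ee_pos(),bot.read_contact_force(),bot.read_ft_torque(),bot.read_clock())
```

```text
[ 540.7 -174.7] [ 540.69 -174.59  142.52] [-0.09 -0.17 -1.59]
[ 540.7 -174.7] [ 540.67 -174.67  142.51] [ 0.16  0.06 -1.27]
[ 540.7 -174.7] [ 540.67 -174.67  142.5 ] [ 0.49  0.37 -1.59]
True [ 540.63 -174.67  131.26] [0.29 0.32 3.37] [-0.02 -0.24 -0.01] 12.9667
```

Lateral force is relieved, and the point is on the blank about 21 mm down. Now I press in small steps, watching the force.

Run:
```python
from h import *
X=[540.7,-174.7]; z=131.26; pk=0; base=-1.6; done=False
while z>119.5:
    z-=.5; hit=bot.move_linear(X+[z],vel=10,until_force=8); bot.wait(.05)
    f=bot.read_contact_force()-[0,0,base]; p=bot.read_ee_pos(); pk=max(pk,f[2])
    print(round(z,2),p.round(2),f.round(1),hit)
    if f[2]>16.5: print("too high");break
    if pk>9 and f[2]<pk-4.5: done=True;break
bot.wait(.15); print(done,bot.read_contact_force(),bot.read_finger_gap(),bot.read_clock())
```

```text
130.76 [ 540.89 -174.75  130.94] [0.2 0.2 5.1] False
130.26 [ 540.86 -174.76  130.4 ] [-0.6  0.7  5.6] False
129.76 [ 540.89 -174.78  129.93] [ 0.2 -0.3  6.9] False
129.26 [ 540.86 -174.77  129.55] [-0.3  0.2  7.2] False
128.76 [ 540.91 -174.8   129.17] [ 0.7 -0.2  7.4] False
128.26 [ 540.94 -174.79  128.79] [-1.   0.4  9. ] False
127.76 [ 540.9  -174.79  128.36] [-1.1  0.6  9.6] False
127.26 [ 540.96 -174.82  127.98] [-0.4 -0.1  9.8] False
126.76 [ 540.94 -174.83  127.54] [-0.3 -0.1 10.8] False
126.26 [ 540.96 -174.81  127.14] [-0.8  0.6  9.4] False
125.76 [ 540.96 -174.82  126.7 ] [-1.3  0.1 10.7] False
125.26 [ 540.93 -174.84  126.22] [-1.2  0.4 11.6] False
124.76 [ 540.95 -174.85  125.8 ] [-2.   0.5 12.4] False
124.26 [ 540.96 -174.86  125.31] [-1.3  0.5 11.7] False
123.76 [ 540.95 -174.85  124.82] [-2.1 -0.3 12.4] False
123.26 [ 540.94 -174.85  124.29] [-1.4 -0.4 10.8] False
122.76 [ 540.92 -174.83  123.71] [-0.1  0.3 11.9] False
122.26 [ 540.92 -174.84  123.14] [-1.1  0.7 10.2] False
121.76 [ 540.89 -174.83  122.45] [-1.4 -0.1  9.8] False
121.26 [ 540.88 -174.84  121.75] [-0.4 -0.5  7.4] False
True [ 0.4795309  -0.4237302   6.79552952] 16.459655945050685 19.1167
```

Run:
```python
from h import *
X=[540.7,-174.7]; z=121.26; lo=9
while z>118.5:
    z-=.2; hit=bot.move_linear(X+[z],vel=8,until_force=5); bot.wait(.08)
    f=np.mean([bot.read_contact_force()[2] for _ in range(4)])+1.6; p=bot.read_ee_pos(); print(round(z,2),p.round(2),round(f,1),hit)
    if f<5 or f>lo+2 or hit: break
    lo=min(lo,f)
bot.wait(.15); print(bot.read_contact_force(),bot.read_eef_rot(),bot.read_clock())
```

```text
121.06 [ 540.87 -174.83  121.39] 6.8 False
120.86 [ 540.85 -174.81  121.04] 7.1 False
120.66 [ 540.82 -174.8   120.62] 5.6 False
120.46 [ 540.74 -174.74  120.34] 5.1 False
120.26 [ 540.73 -174.75  120.21] 3.8 False
[ 1.3658689  -1.2358177   2.50812724] [-1.04252309e-03  7.07395918e-01  7.06816506e-01 -5.96466408e-04] 20.9333
```

The force peaked near 12.4 N and collapsed to about 4 N, so it snapped. I'll withdraw, go back over the holder and look.

Run:
```python
from h import *
import cv2
np.set_printoptions(precision=2,suppress=True)
bot.move_linear([540.8,-174.7,160],vel=40); bot.move_linear([540.8,-174.7,250],vel=120)
print(bot.read_contact_force())
P=[598.4,177.65]
bot.move_linear(P+[250],vel=200); bot.move_linear(P+[185],vel=100); bot.wait(.3)
print(bot.read_ee_pos(),bot.read_contact_force(),bot.read_clock())
S=imaging.camera("side");T=imaging.camera("top");cv2.imwrite("pics/rawS3.png",S);cv2.imwrite("pics/rawT3.png",T)
u,v=[int(i) for i in proj("side",P+[100])];print(u,v)
for z in(85,135): print(z,((proj("side",P+[z])-[u-37,v-37])+.5)*8-.5)
print("seat mouth",((proj("side",[598,174,74])-[u-37,v-37])+.5)*8-.5)
cv2.imwrite("pics/crop3.png",cv2.resize(S[v-37:v+38,u-37:u+38],(600,600),interpolation=cv2.INTER_CUBIC))
```

```text
[-0.06  0.51 -1.53]
[598.77 177.76 185.61] [ 0.08  0.94 -1.82] 26.0083
220 197
85 [308.71 354.95]
135 [294.1  188.21]
seat mouth [318.18 379.44]
```

View pics/crop3.png

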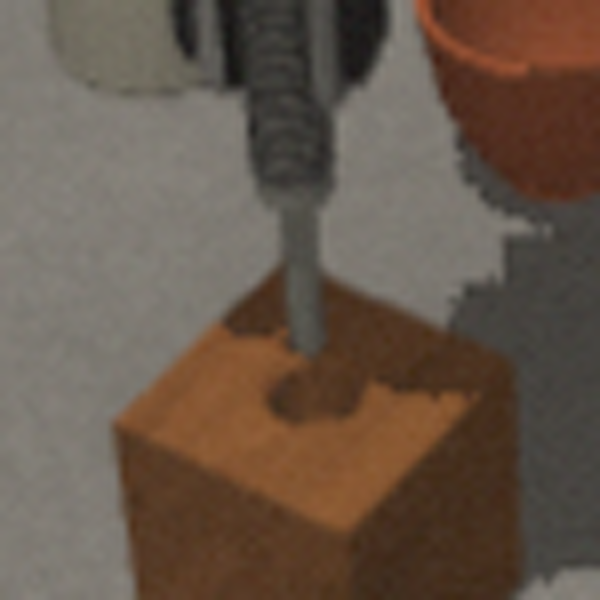

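The punch is upright, with the tip at crop (312,353) heading into the mouth at (317,391). Insert with a force guard.

Run:
```python
from h import *
np.set_printoptions(precision=2,suppress=True)
X=np.array([598.4,177.65])
def relax(z):
    global X
    for k in range(2):
        f=bot.read_contact_force()
        if np.hypot(*f[:2])<1: break
        X=X+np.clip(f[:2]*.4,-.6,.6); bot.move_linear([*X,z],vel=20); bot.wait(.1)
for z in(130,115,97):
    h=bot.move_linear([*X,z],vel=40 if z>100 else 15,until_force=5); bot.wait(.15); p=bot.read_ee_pos(); print(z,h,p,bot.read_contact_force(),bot.read_ft_torque())
    if h: break
    relax(p[2])
print(X,bot.read_clock())
```

```text
130 False [598.56 177.7  130.26] [-0.54  0.59 -1.44] [ 0.01 -0.02  0.01]
115 False [598.61 177.7  115.19] [ 0.17 -1.1  -1.07] [-0.04  0.05  0.01]
97 True [598.47 177.2  104.28] [-0.16 -0.61  5.31] [-0.03  0.01 -0.02]
[598.47 177.21] 29.725
```

Run:
```python
from h import *
import cv2
release(); bot.wait(.3); print(bot.read_finger_gap())
bot.move_linear([598.5,177.2,250],vel=100)
bot.move_ptp([330,250,280],down(1.57)); bot.wait(.5)
S=imaging.camera("side");T=imaging.camera("top")
a=S[175:225,190:256];b=T[160:210,165:231]
cv2.imwrite("pics/crop4.png",cv2.resize(np.hstack([a,b]),(792,300),interpolation=cv2.INTER_CUBIC))
o=cv2.imread("pics/rawT.png"); print(np.abs(T[160:215,165:231].astype(int)-o[160:215,165:231]).mean(),np.abs(T[120:345,250:325].astype(int)-o[120:345,250:325]).max(axis=2).mean())
print(bot.read_contact_force(),bot.read_clock())
```

```text
85.06117911288044
1.3563820018365473 1.6880592592592591
[-0.5865173   0.0861753   0.25351893] 34.0
```

View pics/crop4.png

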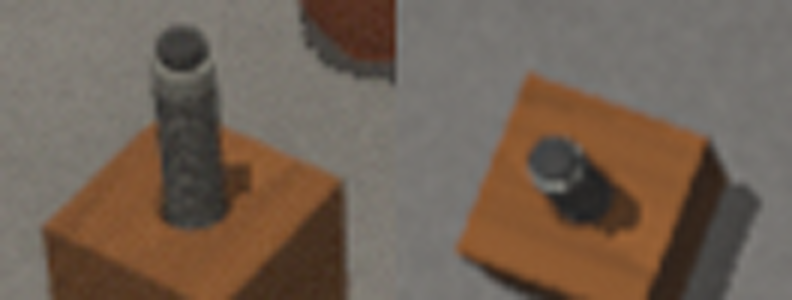

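The punch stands upright and seated again, cap at crop (182,47) in the side view and (557,160) in the top view, as at the start. The bystanders have not moved.

```bash
python3 -c "
from workcell import order
print(order.hand_in())"
```

```text
the job is handed in; nothing more can be done
None
```

The blank was punched through the guide hole (force peaked at about 12.4 N, then collapsed to about 4 N at the snap), the punch is back upright and seated in its holder, the pot, jar and loop tool did not move, and the job is handed in at about 34 s; no verdict was returned.

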